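# Put the misplaced pieces back on their outlines

## Task

The pieces on the outline boards are mixed up: put the pipe tee, the steel block and the roll of black tape each on the board that shows its own outline, leaving alone or putting back whichever is already right, and use an empty spot on the way where two of them have to change places. Also pull the aluminium packing block up out of the narrow gap in the stand by its top and stand it upright on the narrow bar outline. Every piece should end centred on its full-size outline and turned to match it, the tee's branch pointing as the T does.

Things in the scene. Friction and masses are not known exactly. Their poses are not given: they have to be found in the camera images.
- tee: Galvanised pipe tee lying flat, 68 x 96 x 39 mm (x, y, z), 0.3 kg. Origin: centre of the underside of that box. Straight run along y (x -34 to 6, y -48 to 48 mm), 40 mm branch along +x ending at x = 34 mm. Can be gripped at the origin with fingers closing along x (66 mm), 25 mm above the underside
- tee_mouth (a point): Centre of the open end of the tee's branch, at x = 34, y = 0, z = 19.5 mm in the tee's frame
- block: Rusty brown solid steel block, 50 x 62 x 45 mm (x, y, z), 0.7 kg. Origin: centre of its underside
- tape: Roll of black tape lying flat, a ring of 68 mm outside diameter, 19 mm high, 0.08 kg. Origin: centre of its underside. Its yaw has no meaning
- spacer: Aluminium packing block with two small dark marks on a face, 60 x 22 x 60 mm (x, y, z), upright, 0.2 kg. Origin: centre of its underside. Starts standing on the floor of the stand's gap, its x along the stand's x; its top 28 mm are clear of the plates
- board_tee: Fixed black board 138 x 108 x 4 mm with a white T outline, branch of the T along +x (away from the small copy) (drawn 4 mm larger all round) and a small copy of it at x = -62 mm. Origin: underside, below the big outline's centre; its top is 4 mm higher. Spans x -80 to 58, y -54 to 54 mm; in any of five places
- board_block: Fixed black board 138 x 108 x 4 mm with a nearly square white outline for the steel block, 50 mm side along x (drawn 4 mm larger all round) and a small copy of it at x = -62 mm. Origin: underside, below the big outline's centre; its top is 4 mm higher. Spans x -80 to 58, y -54 to 54 mm; in any of five places
- board_tape: Fixed black board 138 x 108 x 4 mm with a white ring outline with dark middle for the tape roll (drawn 4 mm larger all round) and a small copy of it at x = -62 mm. Origin: underside, below the big outline's centre; its top is 4 mm higher. Spans x -80 to 58, y -54 to 54 mm; in any of five places
- board_spacer: Fixed black board 138 x 108 x 4 mm with a narrow white bar outline, 60 mm along x, 22 mm along y, for the packing block; empty at the start (drawn 4 mm larger all round) and a small copy of it at x = -62 mm. Origin: underside, below the big outline's centre; its top is 4 mm higher. Spans x -80 to 58, y -54 to 54 mm; in any of five places
- stand: Fixed stand: grey base 90 x 90 x 6 mm with two dark upright plates 70 mm long (x), 8 mm thick, tops 38 mm above the origin; the 26 mm gap between them (y -13 to 13 mm) runs along x, open at top and ends, floor 6 mm above the origin. Origin: centre of the underside; in one of the same five places

How it is judged:
By the outcome, as a careful person would: the job done as asked, in the order asked, and still so for the second after the job is handed in, with the robot touching nothing.
It also fails if it takes over 120 s, if anything falls off the work surface, if the arm or the gripper's body presses on something with over 40 N, if the wrist force passes 120 N, or if a joint passes its speed limit or range.

## Robot

A 6-joint arm with a two-finger parallel gripper is mounted at the origin on a cart in front of the work surface, level with it; the furniture and walls round the work are solid. World frame = base frame: x ahead of the robot, y to its left, z up, the work surface at z = 0. Lengths are in m, angles in rad, forces in N, time in s.
With the tool pointing down it reaches from about 0.375 to 0.975 m from the base axis. Payload 3.8 kg.
Tool frame: the origin (TCP) lies midway between the tips of the shut fingers; the grasp point (between the pads) lies 19 mm behind it; z points along the fingers, y is the line along which they close (so a half turn about z gives the same grasp; the last joint's range is limited). The gripper opens to 88 mm and grips with 3 to 60 N. Pads are 18 mm wide; open, the fingers measure 123 mm over their backs; the gripper's body (75 mm by 187 mm) begins 45 mm behind the grasp point.
Start: joints at [1.176, 0.264, 1.604, -0, 1.274, -0.037], TCP at [0.236, 0.632, 0.239] pointing down, gripper open.
Joint ranges: [-2.63, 2.63], [-0.94, 2.18], [0.31, 2.57], [-1.31, 4.45], [0, 2.66], [-2.55, 2.55]. Speed limits (rad/s): [2.57, 2.57, 3.14, 3.14, 3.14, 3.14].

## Interface

Orientations are given as a rotation vector (axis times angle).
In Python, from cell import manip, inverse_kinematics, cams, order gives the robot as it stands. Calls block until the motion is done:
- manip.move_pose(position, orientation): joint-space move of the TCP to a pose.
- manip.move_linear(position, rate=0.15, rot=None): straight line of the TCP; rot=None keeps the orientation; rate is the mean speed in m/s.
- manip.set_joints(angles): joint-space move.
- manip.set_gripper(opening, force=None): finger opening in m; force is the grip in N (None keeps the last); returns when the fingers have stopped.
- manip.dwell(seconds).
- inverse_kinematics(position, orientation): joint angles nearest the present ones, or None.
- manip.state(): the state.
- cams.capture(name): name is "scene" or "top" or "wrist"; returns a dict with "image" (400x640x3 uint8, blue, green, red), "z_map" (400x640 float32, m along the optical axis (not along the pixel's ray), 0 where there is no reading), "intrinsics" (3x3 intrinsics, pixels), "position" and "orientation" of the camera in the world; the wrist camera has in their place "T_tool_cam" (4x4, takes a point from camera to tool coordinates, whose origin is the TCP and whose axes are the flange's). Camera axes: x right, y down, z forward; pixel columns grow to the right and rows downward; lengths in m; the calibration is good to about 2 mm. A picture is of the moment at which its call begins: read the wrist's pose just before it.
A pose or a line that the arm cannot do raises manip.IKError and nothing moves.
- order.close_job(): hands the job in; it is judged then, once.
The state is a dict: "clock": time; "joint_pos": joint angles; "joint_velocities": joint speeds; "tau": joint torques, N m; "tool_pos": TCP position; "tcp_rot": TCP orientation; "contact_force": force on the tool from outside, world axes, zero at the start; "moment": the same for the moment, N m; "gripper_width": finger opening in m; "grasp_force": force on a finger pad.
Only numpy, scipy, OpenCV 4.12 (cv2) and the standard library are available. Lean on these libraries where they do the work, as an engineer would, in place of code of your own. Each camera call takes 0.05 s, during which the arm holds its last target. There are 200 camera calls.

## Working session

There is one attempt and no reset: what is moved stays moved. The work goes in short steps, each a Python script; the robot and the scene stay as the last script left them, time stands still between calls to the robot, and variables do not carry over. Pictures are saved under pics/ and viewed, at most 14 in all, crops included, and the job is handed in when it is done.

```bash
ls; mkdir -p pics; python3 - <<'E'
from cell import manip, cams
import cv2,numpy as np
print(manip.state())
for n in ("top","scene"):
    c=cams.capture(n); cv2.imwrite(f"pics/{n}0.png",c["image"]); np.savez(f"{n}0.npz",**c)
    print(n,c["intrinsics"],c["position"],c["orientation"])
E
```

```text
pics
{'clock': 0.0, 'joint_pos': array([ 1.17610038e+00,  2.64739019e-01,  1.60533637e+00, -1.15093298e-05,
        1.27371528e+00, -3.69021567e-02]), 'joint_velocities': array([ 0.00039559,  0.00146738, -0.00061608, -0.00037678, -0.00165996,
       -0.00041242]), 'tau': array([ 1.95084949e-04, -5.02104771e+01, -3.56879032e+01,  7.27867917e-02,
        2.95450632e-02, -1.38428018e-04]), 'tool_pos': array([0.23612792, 0.63160402, 0.23741786]), 'tcp_rot': array([-0.55894074, -3.09100126,  0.00337576]), 'contact_force': array([-0.2439313 ,  0.07314966, -1.0097138 ]), 'moment': array([-0.01775212,  0.01370932,  0.05314218]), 'grasp_force': 0.0, 'gripper_width': 0.08798811789900506}
top [[490.03426886   0.         320.05557869]
 [  0.         490.03426886 201.18511541]
 [  0.           0.           1.        ]] [ 0.36654609 -0.00201187  1.36638572] [-2.13016022  2.14352668 -0.14140334]
scene [[434.00470481   0.         317.71430974]
 [  0.         434.00470481 201.27907257]
 [  0.           0.           1.        ]] [-0.12556323  0.3444791   0.53439442] [-1.25332126  2.00682371 -1.09620676]
```

View pics/top0.png

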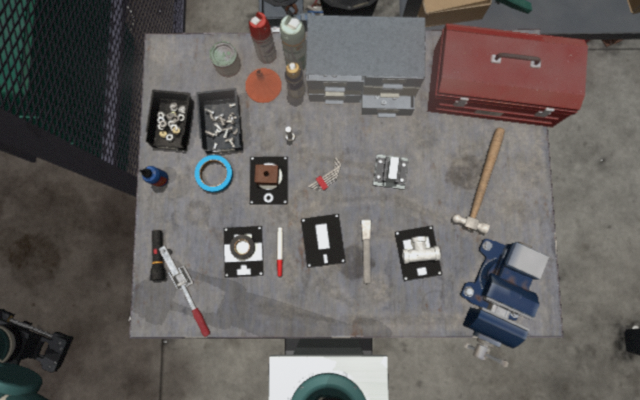

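View pics/scene0.png

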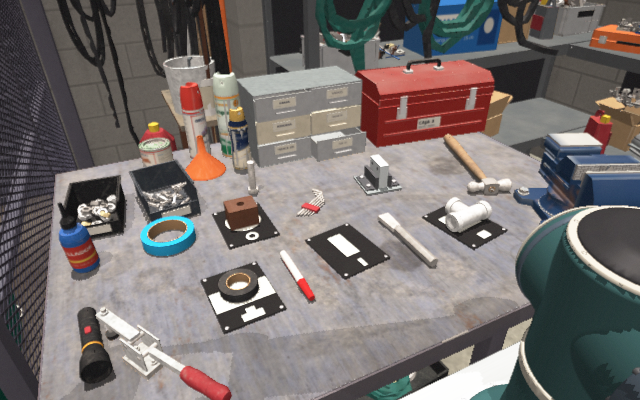

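```bash
cat > h.py <<'E'
import numpy as np, cv2
from scipy.spatial.transform import Rotation as R
def ray(c,px):
    """world origin and directions of pixels for a capture dict with 'position','orientation'"""
    px=np.atleast_2d(np.asarray(px,float)); K=np.asarray(c["intrinsics"])
    d=np.c_[(px[:,0]-K[0,2])/K[0,0],(px[:,1]-K[1,2])/K[1,1],np.ones(len(px))]
    return np.asarray(c["position"]), d@R.from_rotvec(c["orientation"]).as_matrix().T
def onplane(c,px,z):
    o,d=ray(c,px); return (o+d*((z-o[2])/d[:,2])[:,None])[:,:2]
def topix(c,P):
    K=np.asarray(c["intrinsics"]);q=(np.atleast_2d(P)-c["position"])@R.from_rotvec(c["orientation"]).as_matrix()
    return np.c_[K[0,0]*q[:,0]/q[:,2]+K[0,2],K[1,1]*q[:,1]/q[:,2]+K[1,2]]
def wrist():
    from cell import manip,cams
    s=manip.state(); c=dict(cams.capture("wrist")); T=np.asarray(c["T_tool_cam"])
    Rt=R.from_rotvec(s["tcp_rot"]).as_matrix()
    c["position"]=s["tool_pos"]+Rt@T[:3,3]; c["orientation"]=R.from_matrix(Rt@T[:3,:3]).as_rotvec(); return c
def down(yaw):
    """tool pointing down; closing axis (tool y) at world angle yaw"""
    y=np.array([np.cos(yaw),np.sin(yaw),0]); z=np.array([0,0,-1.]); x=np.cross(y,z)
    return R.from_matrix(np.c_[x,y,z]).as_rotvec()
E
python3 - <<'E'
from h import *
from cell import cams,inverse_kinematics
c=np.load("top0.npz")
for n,p in dict(tapeb=(268,180),teeb=(243,252),sp=(323,240),blk=(419,253),stand=(391,171),empty=(340,205)).items():
    q=onplane(c,p,.004)[0]; print(n,q,np.hypot(*q),c["z_map"][p[1],p[0]])
w=cams.capture("wrist"); print(w["T_tool_cam"],w["intrinsics"])
big=cv2.resize(c["image"][130:290,190:470],None,fx=2.85,fy=2.85,interpolation=cv2.INTER_CUBIC); cv2.imwrite("pics/topcrop.png",big)
E
```

```text
tapeb [0.63203983 0.16690554] 0.6537062119271293 1.3463957
teeb [0.42920275 0.23425496] 0.48896869477736377 1.3644544
sp [0.46111622 0.01199261] 0.4612721459339439 1.3596891
blk [ 0.42364782 -0.25261557] 0.4932464942996058 1.3177743
stand [ 0.65509244 -0.18164368] 0.6798091836842212 1.322645
empty [ 0.55896692 -0.03629424] 0.5601439946468031 1.378682
[[ 3.28297427e-05 -9.56200626e-01 -2.92712079e-01  7.64717775e-02]
 [ 9.99999998e-01  1.82625923e-05  5.24988261e-05 -1.77037922e-04]
 [-4.48537290e-05 -2.92712080e-01  9.56200625e-01 -1.45350137e-01]
 [ 0.00000000e+00  0.00000000e+00  0.00000000e+00  1.00000000e+00]] [[283.58581893   0.         317.67438408]
 [  0.         283.58581893 202.44237327]
 [  0.           0.           1.        ]]
```

View pics/topcrop.png

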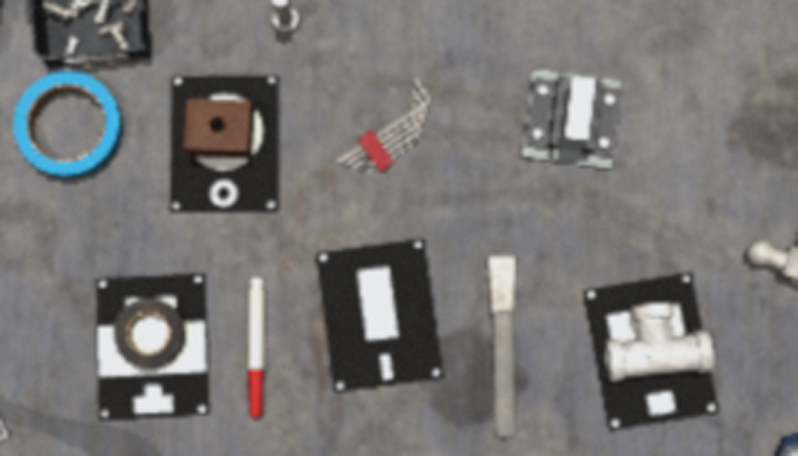

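```bash
python3 - <<'E'
from h import *
from cell import manip
import pickle
P=dict(tapeb=(.632,.167),stand=(.655,-.182),blk=(.424,-.253),sp=(.461,.012),teeb=(.429,.234))
C={}
for n,(x,y) in P.items():
    manip.move_pose([x,y+.035,.22],down(0)); manip.dwell(.15)
    C[n]=wrist(); print(n,manip.state()["clock"],manip.state()["tool_pos"])
pickle.dump(C,open("w0.pkl","wb"))
cr=[cv2.resize(C[n]["image"],(400,250)) for n in P]+[np.zeros((250,400,3),np.uint8)]
cv2.imwrite("pics/w0.png",np.vstack([np.hstack(cr[:2]),np.hstack(cr[2:4])]))
cv2.imwrite("pics/w0t.png",C["teeb"]["image"])
E
```

```text
tapeb 2.45 [0.63171364 0.20290763 0.22003187]
stand 3.9667 [ 0.65528889 -0.14554053  0.22006685]
blk 5.125 [ 0.42525104 -0.21789411  0.22013127]
sp 6.3667 [0.4611687  0.0458464  0.21997552]
teeb 7.4667 [0.42954322 0.26768689 0.22003417]
```

View pics/w0.png

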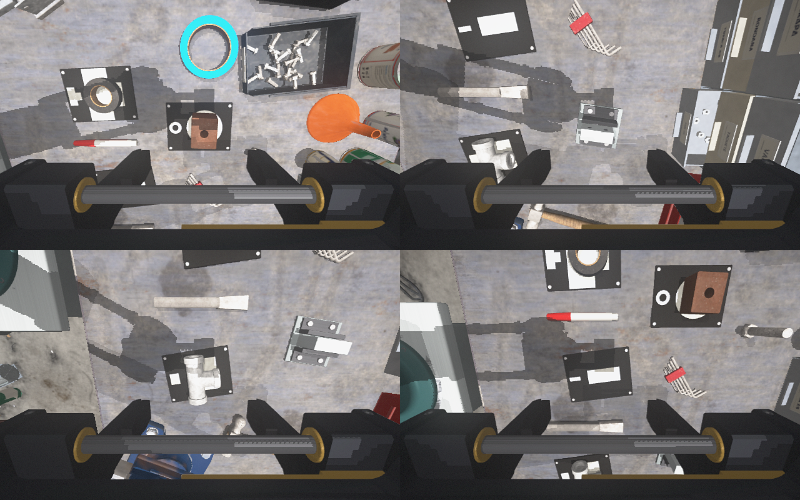

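View pics/w0t.png

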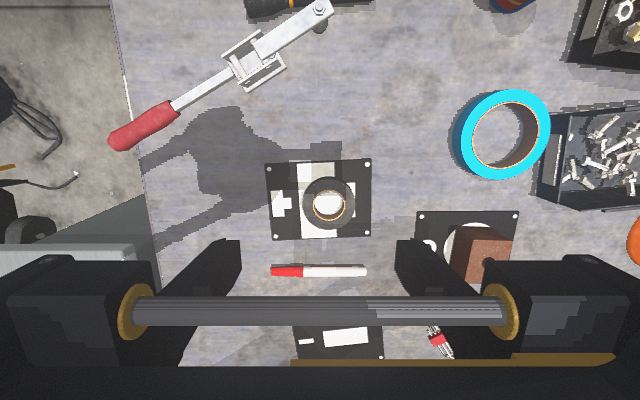

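```bash
cat >> h.py <<'E'
def board(c,guess):
    """board pose (x,y,yaw of board x axis) from its four white corner dots, plus fit rms"""
    g=cv2.cvtColor(c["image"],cv2.COLOR_BGR2GRAY).astype(float)
    p0=topix(c,[*guess,.004])[0]
    m=(c["image"].max(2)<62).astype(np.uint8); m[int(p0[1])+75:]=0
    yy,xx=np.mgrid[:400,:640]; m[np.hypot(xx-p0[0],yy-p0[1])>85]=0
    m=cv2.morphologyEx(m,cv2.MORPH_OPEN,np.ones((3,3)))
    n,l,st,_=cv2.connectedComponentsWithStats(m)
    pts=np.vstack([np.argwhere(l==i)[:,::-1] for i in range(1,n) if st[i,4]>120])
    w=onplane(c,pts,.004); d=np.hypot(*(w-guess).T); w=w[d<.11]
    (cx,cy),(a,b),ang=cv2.minAreaRect((w*1000).astype(np.float32))
    th=np.radians(ang if a>b else ang+90); 
    if np.cos(th)<0: th+=np.pi
    ctr=np.array([cx,cy])/1000; L=np.array([max(a,b),min(a,b)])/1000
    ux=np.array([np.cos(th),np.sin(th)]); uy=np.array([-ux[1],ux[0]])
    loc=[];got=[]
    for sx in(-1,1):
        for sy in(-1,1):
            q=ctr+sx*.062*ux+sy*.047*uy; p=topix(c,[*q,.004])[0]; i,j=np.round(p).astype(int)
            if not(8<i<631 and 8<j<391): continue
            W=g[j-6:j+7,i-6:i+7]; W=np.where(W>110,W-70,0)
            k,ll,ss,cc=cv2.connectedComponentsWithStats((W>0).astype(np.uint8))
            cand=[t for t in range(1,k) if 2<=ss[t,4]<=30 and ss[t,0]>0 and ss[t,1]>0 and ss[t,0]+ss[t,2]<13 and ss[t,1]+ss[t,3]<13]
            if not cand: continue
            t=min(cand,key=lambda t:np.hypot(*(cc[t]-6))); V=np.where(cv2.dilate((ll==t).astype(np.uint8),np.ones((3,3)))>0,np.maximum(g[j-6:j+7,i-6:i+7]-50,0),0)
            y,x=np.mgrid[-6:7,-6:7]; got.append(onplane(c,[i+(V*x).sum()/V.sum(),j+(V*y).sum()/V.sum()],.004)[0]); loc.append((sx,sy))
    return ctr,L,th,np.array(loc),np.array(got)
def pose(c,guess):
    ctr,L,th,loc,got=board(c,guess)
    # similarity-free fit: centre, two half-vectors
    A=np.c_[np.ones(len(loc)),loc]; s,*_=np.linalg.lstsq(A,got,rcond=None)
    yaw=np.arctan2(*s[1][::-1]); u=s[1]/np.linalg.norm(s[1])
    print("rect",ctr.round(4),L.round(4),"yaw",round(np.degrees(th),2),"| dots",len(loc),s[0].round(4),"half",np.linalg.norm(s[1:],axis=1).round(4),"yaw",round(np.degrees(yaw),2),round(np.degrees(np.arctan2(-s[2][0],s[2][1])),2),"res",np.abs(A@s-got).max().round(4))
    return np.r_[s[0]+.011*u,yaw]
E
cat > m.py <<'E'
from h import *
import pickle
C=pickle.load(open("w0.pkl","rb"))
G=dict(tapeb=(.632,.167),blk=(.424,-.253),sp=(.461,.012),teeb=(.429,.234))
for n in G:
    try: print(n,pose(C[n],G[n]).round(4))
    except Exception as e: print(n,repr(e))
E
python3 m.py
```

```text
tapeb ValueError('need at least one array to concatenate')
blk ValueError('need at least one array to concatenate')
sp IndexError('invalid index to scalar variable.')
teeb ValueError('need at least one array to concatenate')
```

```bash
python3 - <<'E'
from h import *
import pickle
C=pickle.load(open("w0.pkl","rb"))
c=C["teeb"]; print(c["position"],R.from_rotvec(c["orientation"]).as_matrix().round(2),topix(c,[.429,.234,.004]),c["image"][200,272:300:4],c["z_map"][120,250])
print(onplane(c,[[320,200],[270,165],[367,163],[369,235],[277,237]],.004))
E
```

```text
[0.42870697 0.34333702 0.36534769] [[ 1.   -0.    0.  ]
 [-0.   -0.96 -0.29]
 [ 0.    0.29 -0.96]] [[317.82768184 201.57225716]] [[187 201 209]
 [247 247 247]
 [247 247 247]
 [247 247 247]
 [247 247 247]
 [ 72  75  77]
 [ 86  89  89]] 0.35148266
[[0.43189119 0.23617639]
 [0.36784587 0.2830728 ]
 [0.49195561 0.28536881]
 [0.49958966 0.18559679]
 [0.37240048 0.18290729]]
```

```bash
python3 - <<'E'
s=open("h.py").read(); i=s.index("def board("); open("h.py","w").write(s[:i]+'''def blobs(c,guess,r=.1):
    """small isolated white blobs within r of guess, weighted centroids on the board's top"""
    g=cv2.cvtColor(c["image"],cv2.COLOR_BGR2GRAY).astype(float)
    th=cv2.morphologyEx(g.astype(np.uint8),cv2.MORPH_TOPHAT,np.ones((9,9)))
    n,l,st,cc=cv2.connectedComponentsWithStats((th>45).astype(np.uint8)); out=[]
    for t in range(1,n):
        if 3<=st[t,4]<=40 and max(st[t,2:4])<=8:
            k=cv2.dilate((l==t).astype(np.uint8),np.ones((3,3)))>0; y,x=np.nonzero(k); w=th[k].astype(float)
            q=onplane(c,[(w*x).sum()/w.sum(),(w*y).sum()/w.sum()],.004)[0]
            if np.hypot(*(q-guess))<r: out.append(q)
    return np.array(out)
def pose(c,guess,a=None):
    """board pose from its corner dots: a rectangle 2*.062 x 2*.047 or near it"""
    import itertools
    b=blobs(c,guess); best=(9,)
    for p in itertools.permutations(range(len(b)),3):
        u,v=b[p[1]]-b[p[0]],b[p[2]]-b[p[0]]
        if u[0]<0 or v[1]<0: continue
        e=abs(np.linalg.norm(u)-.125)+abs(np.linalg.norm(v)-.097)+abs(u@v)/.1
        if e>.012: continue
        d=np.linalg.norm(b-(b[p[0]]+u+v),axis=1); k=d.argmin()
        if e+min(d[k],.006)<best[0]: best=(e+min(d[k],.006),p,k if d[k]<.006 else None)
    if len(best)<2: print("no board",len(b),b.round(3).tolist()); return None
    p,k=best[1:]; loc=[(-1,-1),(1,-1),(-1,1)]; idx=list(p)
    if k is not None: loc.append((1,1)); idx.append(k)
    A=np.c_[np.ones(len(loc)),loc]; got=b[idx]; s=np.linalg.lstsq(A,got,rcond=None)[0]
    y1,y2=np.arctan2(s[1][1],s[1][0]),np.arctan2(-s[2][0],s[2][1]); yaw=(y1*.6+y2*.4)
    print("dots",len(loc),"half",np.linalg.norm(s[1:],axis=1).round(4),"yaws",np.degrees([y1,y2]).round(2),"res",np.abs(A@s-got).max().round(4))
    return np.r_[s[0]+.011*np.array([np.cos(yaw),np.sin(yaw)]),yaw]
''')
E
python3 m.py
```

```text
dots 4 half [0.063 0.047] yaws [0.18 0.15] res 0.0001
tapeb [0.6429 0.1662 0.0029]
dots 4 half [0.063  0.0471] yaws [9.13 9.09] res 0.0
blk [ 0.4352 -0.2483  0.159 ]
dots 4 half [0.063 0.047] yaws [7.48 7.46] res 0.0
sp [0.4712 0.014  0.1304]
dots 4 half [0.0631 0.0471] yaws [2.58 2.56] res 0.0
teeb [0.442  0.2348 0.0449]
```

```bash
cat >> h.py <<'E'
def rect(c,guess,z0,z1,r=.06,bias=0):
    """min-area rectangle of the points whose depth gives a height in z0..z1 near guess"""
    d=c["z_map"]; v,u=np.nonzero(d>0); o,dr=ray(c,np.c_[u,v]); P=o+dr*d[v,u][:,None]
    k=(P[:,2]>z0)&(P[:,2]<z1)&(np.hypot(*(P[:,:2]-guess).T)<r); P=P[k]
    # keep the biggest connected patch
    m=np.zeros(d.shape,np.uint8); m[v[k],u[k]]=1; n,l,st,_=cv2.connectedComponentsWithStats(m); t=1+st[1:,4].argmax()
    P=P[l[v[k],u[k]]==t]
    (x,y),(a,b),ang=cv2.minAreaRect((P[:,:2]*1000).astype(np.float32))
    if a<b: a,b,ang=b,a,ang+90
    ang=(ang+90)%180-90
    return np.array([x,y])/1000,np.array([a,b]).round(1),round(ang,1),np.median(P[:,2]).round(4),P
E
python3 - <<'E'
from h import *
import pickle
C=pickle.load(open("w0.pkl","rb"))
for n,k,g,z0,z1,r in [("tape","teeb",(.442,.2348),.017,.03,.06),("block","tapeb",(.64,.17),.044,.055,.06),("tee","blk",(.435,-.248),.014,.06,.08),("tee2","blk",(.435,-.248),.03,.06,.08),("spacer","stand",(.655,-.18),.06,.075,.06),("plates","stand",(.655,-.18),.034,.044,.06),("base","stand",(.655,-.18),.003,.012,.08)]:
    q=rect(C[k],g,z0,z1,r); print(n,q[0].round(4),*q[1:4],len(q[4]),q[4][:,:2].mean(0).round(4))
E
```

```text
tape [0.4423 0.2352] [67.5 67.3] 23.6 0.0216 1533 [0.4423 0.2361]
block [0.641  0.1676] [62.3 49.9] 87.3 0.0484 1975 [0.6409 0.1691]
tee [ 0.4328 -0.2518] [96.  67.2] -84.6 0.0384 2874 [ 0.4269 -0.2493]
tee2 [ 0.4332 -0.2517] [96.  66.3] -84.5 0.0387 2621 [ 0.4268 -0.2503]
spacer [ 0.6508 -0.1796] [59.8 22.5] -9.0 0.0653 1024 [ 0.651  -0.1789]
plates [ 0.656  -0.1629] [69.4  8.5] -8.1 0.0372 393 [ 0.6559 -0.1625]
base [ 0.6538 -0.1796] [90.  89.8] -8.4 0.0091 2122 [ 0.6547 -0.1685]
```

```bash
python3 - <<'E'
from h import *
from cell import manip
import pickle
C=pickle.load(open("w0.pkl","rb"))
P=[pose(C["teeb"],(.429,.234))]; Y=[0]
x,y=.442,.2348
for yaw in (np.pi/2,):
    manip.move_pose([x-.035*np.sin(yaw),y+.035*np.cos(yaw),.22],down(yaw)); manip.dwell(.15)
    c=wrist(); p=pose(c,(.429,.234)); P.append(p); Y.append(yaw); q=rect(c,(.442,.2348),.017,.03); print(q[:4])
print(np.round(P,4), manip.state()["clock"], manip.state()["joint_pos"].round(2))
# p_true = p_i + Rot(yaw_i) b
M=lambda a:np.array([[np.cos(a),-np.sin(a)],[np.sin(a),np.cos(a)]])
b=np.linalg.solve(M(Y[1])-M(Y[0]),P[0][:2]-P[1][:2]); print("bias b (yaw0 frame)",b, "true",P[0][:2]+b)
E
```

```text
dots 4 half [0.0631 0.0471] yaws [2.58 2.56] res 0.0
dots 4 half [0.0631 0.047 ] yaws [2.66 2.61] res 0.0001
(array([0.44230121, 0.23480875]), array([67.7, 67.2]), 39.5, np.float64(0.0216))
[[0.442  0.2348 0.0449]
 [0.4419 0.2349 0.0461]] 9.1 [ 0.47 -0.12  2.05  0.    1.21 -1.1 ]
bias b (yaw0 frame) [-8.52883677e-05  2.01545915e-05] true [0.44190532 0.2348424 ]
```

```bash
cat >> h.py <<'E'
def goto(x,y,z,yaw):
    from cell import manip
    manip.move_pose([x,y,z],down(yaw))
def pick(x,y,z,yaw,width,force,opening=.088,hi=.16):
    from cell import manip
    manip.set_gripper(opening); goto(x,y,hi,yaw); manip.move_linear([x,y,z],.12); manip.set_gripper(width-.012,force); manip.dwell(.2)
    s=manip.state(); print("grip width",s["gripper_width"].round(4),"force",round(float(s["grasp_force"]),1),"cf",s["contact_force"].round(1))
    assert abs(s["gripper_width"]-width)<.004
    manip.move_linear([x,y,hi],.12)
def place(x,y,z,yaw,hi=.16,opening=.088):
    from cell import manip
    goto(x,y,hi,yaw); manip.move_linear([x,y,z+.015],.12); manip.move_linear([x,y,z],.03); manip.dwell(.3)
    s=manip.state(); print("at",s["tool_pos"].round(4),"cf",s["contact_force"].round(1),"w",s["gripper_width"].round(4))
    manip.set_gripper(opening); manip.dwell(.2); manip.move_linear([x,y,hi],.12); print("clock",round(manip.state()["clock"],1))
E
python3 - <<'E'
from h import *
from cell import manip
import pickle
pick(.4423,.235,.009,np.pi/2,.068,15)
place(.563,-.087,.0055,np.pi/2)
pick(.433,-.2518,.010,np.radians(5.4),.066,30)
place(.4419,.2348,.0105,np.radians(2.58))
C={}
goto(.442,.27,.22,0); manip.dwell(.15); C["teeb"]=wrist()
print(pose(C["teeb"],(.43,.234))); print(rect(C["teeb"],(.442,.2348),.014,.06,.08)[:4])
pickle.dump(C,open("w1.pkl","wb")); cv2.imwrite("pics/w1.png",C["teeb"]["image"])
E
```

```text
Traceback (most recent call last):
  File "h.py", line 68, in pick
    s=manip.state(); print("grip width",s["gripper_width"].round(4),"force",round(float(s["grasp_force"]),1),"cf",s["contact_force"].round(1))
                                        ^^^^^^^^^^^^^^^^^^^^^^^^
AttributeError: 'float' object has no attribute 'round'
```

```bash
sed -i 's/s\["gripper_width"\].round(4)/round(float(s["gripper_width"]),4)/' h.py
python3 - <<'E'
from h import *
from cell import manip
import pickle
s=manip.state(); print(s["gripper_width"],s["grasp_force"],s["tool_pos"])
assert abs(s["gripper_width"]-.068)<.004
manip.move_linear([.4423,.235,.16],.12)
place(.563,-.087,.0055,np.pi/2)
pick(.433,-.2518,.010,np.radians(5.4),.066,30)
place(.4419,.2348,.0105,np.radians(2.58))
C={}
goto(.442,.27,.22,0); manip.dwell(.15); C["teeb"]=wrist()
print(pose(C["teeb"],(.43,.234))); print(rect(C["teeb"],(.442,.2348),.014,.06,.08)[:4])
pickle.dump(C,open("w1.pkl","wb")); cv2.imwrite("pics/w1.png",C["teeb"]["image"])
E
```

```text
0.06755421072839764 14.850935339927673 [0.44260538 0.23513212 0.0094226 ]
at [ 0.5627 -0.0869  0.0054] cf [-1.7  0.   2.7] w 0.0672
clock 18.9
grip width 0.0649 force 30.0 cf [1.8 0.3 2.9]
at [0.4416 0.2347 0.0105] cf [-3.  -1.6  1.9] w 0.0644
clock 29.7
dots 4 half [0.063  0.0471] yaws [2.64 2.6 ] res 0.0
[0.44189641 0.2348518  0.04584985]
(array([0.43923862, 0.23474295]), array([96.1, 67.3]), -87.4, np.float64(0.0384))
```

View pics/w1.png

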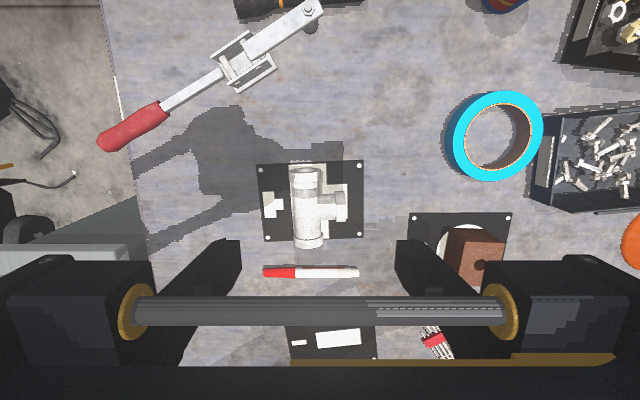

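```bash
python3 - <<'E'
from h import *
from cell import manip
import pickle
goto(.442-.035,.2348,.2,np.pi/2); manip.dwell(.15); c=wrist()
print(pose(c,(.43,.234)))
for q,n in ((c,"yaw90"),(pickle.load(open("w1.pkl","rb"))["teeb"],"yaw0"),(pickle.load(open("w0.pkl","rb"))["blk"],"pre")):
    g,yw=((.442,.2348),.0455) if n!="pre" else ((.433,-.2518),.094)
    P=rect(q,g,.014,.06,.08)[4]; u=np.array([np.cos(yw),np.sin(yw)]); v=np.array([-u[1],u[0]])
    a=(P[:,:2]-g)@u; b=(P[:,:2]-g)@v
    print(n,"x ext",np.percentile(a,[0,.5,99.5,100]).round(4),"y ext",np.percentile(b,[0,.5,99.5,100]).round(4))
    k=(abs(b)>.03); h=P[k,2]; kk=h>np.percentile(h,85); print("run ridge x",a[k][kk].mean().round(4),"branch ridge y",b[(a>.012)&(P[:,2]>.036)].mean().round(4))
big=cv2.resize(c["image"][120:280,230:430],None,fx=4,fy=4,interpolation=cv2.INTER_CUBIC) ; cv2.imwrite("pics/w2.png",big[:600,:800])
E
```

```text
dots 4 half [0.063 0.047] yaws [2.63 2.55] res 0.0
[0.44191707 0.2348764  0.04534063]
yaw90 x ext [-0.0366 -0.0362  0.0299  0.0312] y ext [-0.0482 -0.0477  0.0471  0.0476]
run ridge x -0.0171 branch ridge y -0.0001
yaw0 x ext [-0.0364 -0.035   0.0303  0.0309] y ext [-0.048  -0.0468  0.0478  0.0481]
run ridge x -0.0173 branch ridge y 0.0014
pre x ext [-0.0338 -0.0328  0.0328  0.0333] y ext [-0.048  -0.0471  0.0478  0.048 ]
run ridge x -0.0146 branch ridge y 0.0013
```

View pics/w2.png

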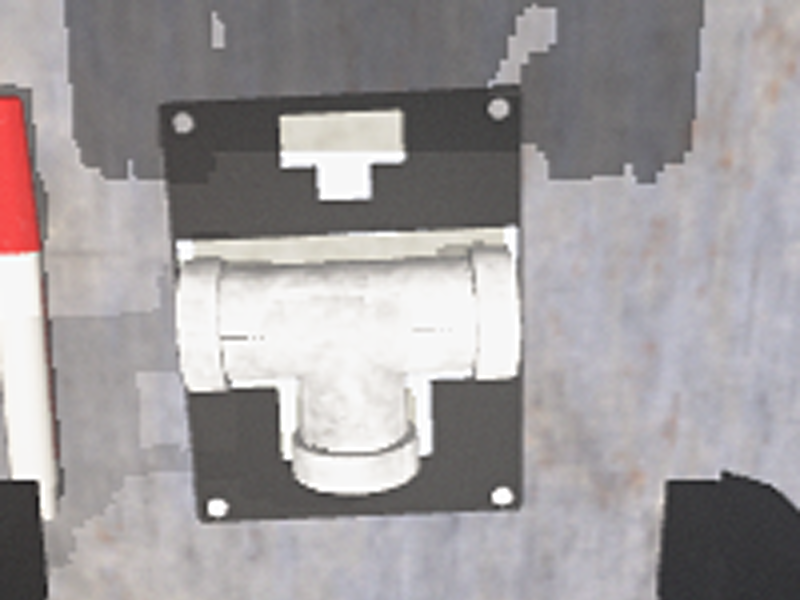

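```bash
cat >> h.py <<'E'
def check(x,y,yw,z0=.014,z1=.06,r=.08):
    """extent midpoints of the piece in the board frame, seen from yaw 0"""
    from cell import manip
    goto(x,y+.035,.22,0); manip.dwell(.15); c=wrist()
    rc=rect(c,(x,y),z0,z1,r); P=rc[4]; u=np.array([np.cos(yw),np.sin(yw)]); v=np.array([-u[1],u[0]])
    a=(P[:,:2]-[x,y])@u; b=(P[:,:2]-[x,y])@v; f=lambda t:np.percentile(t,[.2,99.8])
    print("off x,y mm",(f(a).mean()*1000).round(2),(f(b).mean()*1000).round(2),"size",np.ptp(f(a)).round(4),np.ptp(f(b)).round(4),"rect yaw",rc[2],"want",np.degrees(yw).round(1)); return c
E
python3 - <<'E'
from h import *
from cell import manip
x,y,w=.4419,.2348,.0455
goto(x,y,.16,w); manip.move_linear([x,y,.0105],.12); manip.set_gripper(.056,20); manip.dwell(.3)
s=manip.state(); print(s["gripper_width"],s["grasp_force"],s["tool_pos"],s["contact_force"])
manip.set_gripper(.088); manip.dwell(.2); manip.move_linear([x,y,.16],.12)
check(x,y,w); print(manip.state()["clock"])
E
```

```text
0.06441783907221932 20.000268202275038 [0.44202139 0.23491943 0.01084345] [-1.72203453 -0.34734625  4.94179427]
off x,y mm -1.75 0.25 size 0.0663 0.0953 rect yaw -87.1 want 2.6
38.125
```

```bash
python3 - <<'E'
from h import *
from cell import manip
x0,y0,w=.4419,.2348,.0455
x,y=x0+.0019*np.cos(w),y0+.0019*np.sin(w)
goto(x,y,.16,w); manip.move_linear([x,y,.0105],.12); manip.set_gripper(.056,20); manip.dwell(.3)
manip.set_gripper(.088); manip.dwell(.2); manip.move_linear([x,y,.16],.12)
check(x0,y0,w)
# block -> block board
bx,by,bw=.4352,-.2483,.159
pick(.641,.1676,.012,np.radians(-2.7),.050,40)
place(bx,by,.0125,bw)
check(bx,by,bw,.044,.055); print(manip.state()["clock"])
E
```

```text
off x,y mm -0.48 0.15 size 0.0663 0.0954 rect yaw -87.0 want 2.6
grip width 0.0497 force 40.0 cf [ 1.9  0.1 -0.5]
at [ 0.4352 -0.2483  0.0125] cf [ 0.2  0.1 -8.1] w 0.0494
clock 54.4
off x,y mm -0.98 0.53 size 0.0498 0.0616 rect yaw -80.6 want 9.1
54.9333
```

```bash
python3 - <<'E'
from h import *
from cell import manip
import pickle
goto(.563,-.052,.2,0); manip.dwell(.15); c=wrist(); q=rect(c,(.563,-.087),.012,.03); print(q[:4])
tx,ty=q[0]; assert np.hypot(tx-.563,ty+.087)<.01 and abs(q[1]-68).max()<3
pick(tx,ty,.0055,np.pi/2,.068,15)
place(.6434,.1662,.0098,np.pi/2)
check(.6429,.1662,.0029,.017,.03)
goto(.651,-.145,.2,0); manip.dwell(.15); c=wrist(); q=rect(c,(.651,-.18),.06,.075); print(q[:4])
b=rect(c,(.651,-.18),.003,.012,.08); print(b[:4]); pickle.dump(c,open("st.pkl","wb")); cv2.imwrite("pics/st.png",c["image"])
print(manip.state()["clock"])
E
```

```text
(array([ 0.56260571, -0.08631377]), array([67.3, 66.7]), 0.6, np.float64(0.0176))
grip width 0.0674 force 14.9 cf [-0.   0.2  5. ]
at [0.6432 0.1662 0.0099] cf [-3.4 -0.6  5.6] w 0.0671
clock 66.5
off x,y mm 0.01 0.19 size 0.0672 0.0672 rect yaw 80.7 want 0.2
(array([ 0.65092523, -0.17964948]), array([59.9, 22.1]), -8.2, np.float64(0.0653))
(array([ 0.65372314, -0.17947339]), array([89.9, 89.8]), -8.1, np.float64(0.0091))
69.6667
```

```bash
python3 - <<'E'
from h import *
from cell import manip
a=np.radians(90-8.2)
pick(.6509,-.1796,.0425,a,.022,35,opening=.06,hi=.19)
x,y,w=.4712,.014,.1304
place(x,y,.041,w+np.pi/2,hi=.19,opening=.06)
c=check(x,y,w,.055,.075); cv2.imwrite("pics/fin.png",c["image"])
from cell import cams
t=cams.capture("top")["image"]; cv2.imwrite("pics/top2.png",cv2.resize(t[130:290,190:470],None,fx=2.85,fy=2.85,interpolation=cv2.INTER_CUBIC)); print(manip.state()["clock"])
E
```

```text
grip width 0.0215 force 35.0 cf [-0.4 -0.5  0.1]
at [0.4712 0.014  0.041 ] cf [-0.3  0.5 -1. ] w 0.0216
clock 80.7
off x,y mm 0.2 0.29 size 0.0594 0.0221 rect yaw 7.9 want 7.5
82.5583
```

View pics/fin.png

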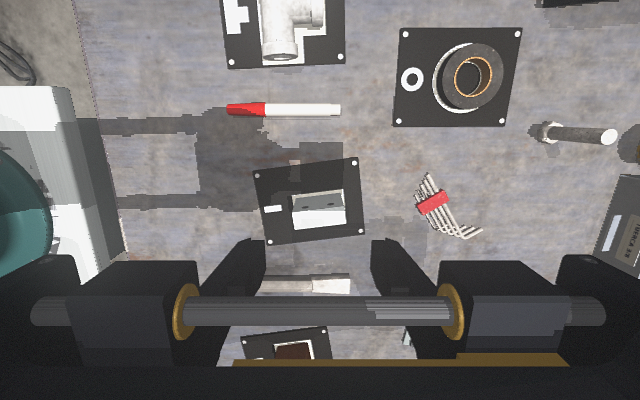

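View pics/top2.png

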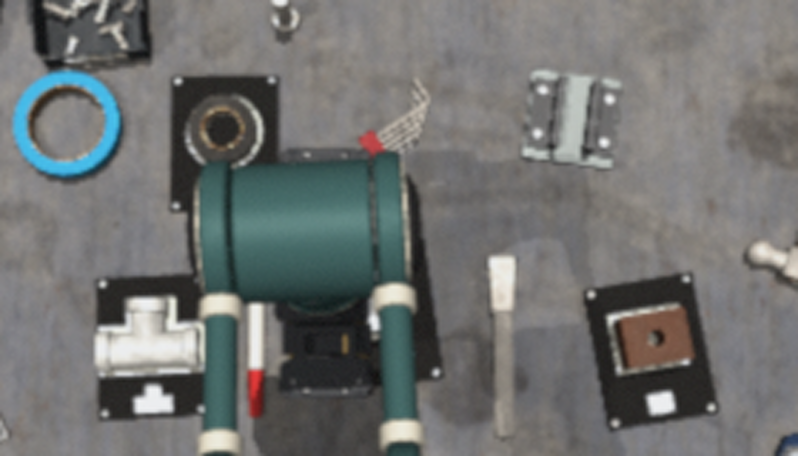

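```bash
python3 -c "
from cell import order; print(order.close_job())"
```

```text
the job is handed in; nothing more can be done
None
```

The job is handed in at about 83 s of the 120 s limit: the tee, block, tape and packing block are each on their own outline, centred within about 1 mm and turned within about half a degree by wrist-camera depth.

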